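Sweep the microscope lamp up to full brightness

ROBOT

A 7-joint arm with a two-finger parallel gripper is mounted at the origin on the work surface. World frame = base frame: x ahead of the robot, y to its left, z up, the work surface at z = 0. Lengths are in m, angles in rad, forces in N, time in s.
With the tool pointing down it reaches from about 0.425 to 0.875 m from the base axis. Payload 4.7 kg.
Tool frame: the origin (TCP) lies between the finger pads, 19 mm behind the fingertips; this is the grasp point; z points along the fingers, y is the line along which they close (so a half turn about z gives the same grasp; the last joint's range is limited). The gripper opens to 87 mm and grips with 3 to 60 N. Pads are 19 mm wide; open, the fingers measure 117 mm over their backs; the gripper's body (75 mm by 190 mm) begins 51 mm behind the grasp point.
Start: joints at [-1.2, 0.321, -0.07, 1.45, 0.023, 1.371, -0.057], TCP at [0.227, 0.609, 0.241] pointing down, gripper open.
Joint ranges: [-2.86, 2.86], [-0.3, 2.09], [-1.38, 1.24], [0.06, 2.45], [-1.56, 4.7], [0.09, 2.05], [-2.69, 2.69]. Speed limits (rad/s): [2.57, 2.57, 3.14, 3.14, 3.14, 3.14, 3.14].

INTERFACE

Orientations are given as a rotation vector (axis times angle).
In Python, from bench import ctrl, get_image, job gives the robot as it stands.
- The arm moves only by the shell command python3 -m crank 'ROWS' [FORCE]. ROWS is JSON, a list that holds one entry, the list of rows, each a list of 5 numbers: the shift along the tool's x, y, z in mm, then the turn about the tool's z in rad, then the closure, from -1 (fully open) to 1 (shut), so that 0 is half open. A call has 1 to 10 rows; each row shifts and turns the commanded pose from where the row before left it, along the tool's axes as they then stand; what a row does not reach is not made up. A row lasts 1/12 s, in which the tool goes at most 41.7 mm and 7.16 degrees, less where a joint would pass 70% of its speed; a pose out of reach is approached as far as the arm can. A call with a gripper value outside its range is refused whole. The fingers move at their own pace and stop on an object; FORCE is the grip in N (left out, the last holds). Time passes only in rows, so rows that do not move let the fingers close. It gives the time, the measured TCP pose, the force, the opening and the grip force at its end, in the units of the state.
- ctrl.get_state(): the state, without advancing time (a new reading comes with each control period).
- get_image(name): name is "side" or "top"; returns a dict with "pixels" (400x640x3 uint8, red, green, blue), "fx", "fy", "cx", "cy" (pixels), "T" (4x4, takes a point from camera to world coordinates). Camera axes: x right, y down, z forward; pixel columns grow to the right and rows downward; lengths in m; the calibration is good to about 2 mm. A picture is of the moment at which its call begins. There is no depth.
- job.close_job(): hands the job in; it is judged then, once.
The state is a dict: "time": time; "joint_positions": joint angles; "qd": joint speeds; "joint_torque": joint torques, N m; "position": TCP position; "tool_rot": TCP orientation; "ft_force": force on the tool from outside, world axes, zero at the start; "torque": the same for the moment, N m; "grip_width": opening from 0.0 (shut) to 1.0 (fully open); "grip_force": force on a finger pad.
Only numpy, scipy, OpenCV 4.12 (cv2) and the standard library are available. Lean on these libraries where they do the work, as an engineer would, in place of code of your own. Each camera call takes 0.05 s, during which the arm holds its last target. There are 200 camera calls.

TASK

Turn the microscope lamp up on its console: with closed fingertips, press the black curved strip lightly at the smallest yellow dot and slide along the curve over every dot to the largest, without letting the strip spring back up on the way and without ever pressing it to the bottom. Finish still holding the strip lightly down at the largest dot, and leave the specimen pucks, pen cup and bottle standing where they are; nothing is to be picked up.

Things in the scene. Friction and masses are not known exactly. Their poses are not given: they have to be found in the camera images.
- console: Lamp console: fixed low white box with grey top, 190 x 300 mm (x by y), 30 mm high. Origin: centre of its underside, z up. In its top a black strip 26 mm wide; at rest its flat top is 41 mm above the desk, 11 mm proud of the grey top. The strip is an arc of 140 mm radius centred at x = -110 mm, y = 0 of the console, 43 degrees either side of +x, running 13 mm past the end dots.
- strip (a joint): How far the strip is pressed in, in m: 0 at rest, 0.008 at the bottom. The strip moves straight down as one piece wherever it is pressed, and springs back. It starts to move at about 1 N; each further mm takes 0.7 N, so half way (4 mm) takes about 4 N and the bottom about 7 N.
- mark0 (a point): Centre of yellow dot 1 of 7 on the strip's top surface (it sinks with the strip; z up). The smallest dot, 5 mm across: dimmest light, start here. Neighbouring dots are 35 mm apart along the arc. The finger's place is judged at the TCP seen from above: keep the fingers closed and pointing down.
- mark1 (a point): Centre of yellow dot 2 of 7 on the strip's top surface (it sinks with the strip; z up). 8 mm across.
- mark2 (a point): Centre of yellow dot 3 of 7 on the strip's top surface (it sinks with the strip; z up). 11 mm across.
- mark3 (a point): Centre of yellow dot 4 of 7 on the strip's top surface (it sinks with the strip; z up). 13 mm across.
- mark4 (a point): Centre of yellow dot 5 of 7 on the strip's top surface (it sinks with the strip; z up). 16 mm across.
- mark5 (a point): Centre of yellow dot 6 of 7 on the strip's top surface (it sinks with the strip; z up). 19 mm across.
- mark6 (a point): Centre of yellow dot 7 of 7 on the strip's top surface (it sinks with the strip; z up). The largest dot, 22 mm across: brightest light, finish here.
- puck_red: Loose red resin specimen puck, 30 mm across, 22 mm high, standing on the console's grey top, at least 30 mm clear of the strip. Origin: centre of its underside. Not to be disturbed.
- puck_green: Loose green resin specimen puck, 30 mm across, 22 mm high, standing on the console's grey top, at least 30 mm clear of the strip. Origin: centre of its underside. Not to be disturbed.
- puck_blue: Loose blue resin specimen puck, 30 mm across, 22 mm high, standing on the console's grey top, at least 30 mm clear of the strip. Origin: centre of its underside. Not to be disturbed.
- pen_cup: Loose blue pen cup, 70 mm across, 95 mm high, pens to 160 mm. Origin: centre of its underside. Not to be disturbed.
- oil_bottle: Loose small amber bottle, 36 mm across, 75 mm high. Origin: centre of its underside. Not to be disturbed.

How it is judged:
By the outcome, as a careful person would: the job done as asked, in the order asked, and still so for the second after the job is handed in, while the arm keeps its last pose, push and grip.
It also fails if it takes over 40 s, if anything falls off the work surface, if the arm or the gripper's body presses on something with over 40 N, if the wrist force passes 120 N, or if a joint passes its speed limit or range.

## Working session

There is one attempt and no reset: what is moved stays moved. The work goes in short steps, Python scripts to look and compute and a shell command to move; the robot and the scene stay as the last step left them, time stands still between calls to the robot, and variables do not carry over. Pictures are saved under pics/ and viewed, at most 10 in all, crops included, and the job is handed in when it is done.

```bash
mkdir -p pics; python3 - <<'E'
from bench import ctrl,get_image
import cv2,numpy as np
for n in("top","side"):
    g=get_image(n); cv2.imwrite(f"pics/{n}0.png",g["pixels"][:,:,::-1]); print(n,g["fx"],g["fy"],g["cx"],g["cy"],np.round(g["T"],3).tolist())
s=ctrl.get_state();print(s)
E
```

```text
top 517.7770578337114 517.7770578337114 319.7445683222096 198.5214485530304 [[0.002, -0.993, 0.12, 0.427], [-1.0, -0.002, 0.006, 0.015], [-0.006, -0.12, -0.993, 1.333], [0.0, 0.0, 0.0, 1.0]]
side 417.27628105402755 417.27628105402755 323.4074943049237 195.0524933156865 [[-0.925, -0.298, 0.235, 0.373], [-0.379, 0.702, -0.603, 0.598], [0.015, -0.647, -0.762, 0.828], [0.0, 0.0, 0.0, 1.0]]
{'time': 0.1, 'joint_positions': array([-1.19991795,  0.32176744, -0.07010649,  1.45156666,  0.0226273 ,
        1.37077029, -0.05691675]), 'qd': array([ 0.00084894, -0.00315267,  0.00045309, -0.00165048, -0.00019417,
        0.00069912, -0.0010395 ]), 'joint_torque': array([-7.29595940e-04, -4.92574489e+01, -4.06234162e-01, -3.13397992e+01,
       -6.42161351e-02,  3.95780266e-02,  9.15599594e-05]), 'position': array([0.22689622, 0.60862168, 0.2402521 ]), 'tool_rot': array([-5.57365682e-01, -3.09155537e+00,  2.69117009e-03]), 'ft_force': array([ 0.18272277, -0.29649866,  0.30259563]), 'torque': array([-0.02780871,  0.03038043,  0.05435644]), 'grip_force': 0.0, 'grip_width': 1.0032007919572898}
```

View pics/top0.png

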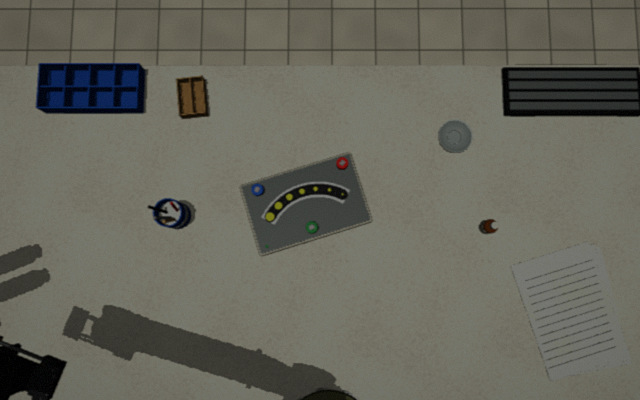

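View pics/side0.png

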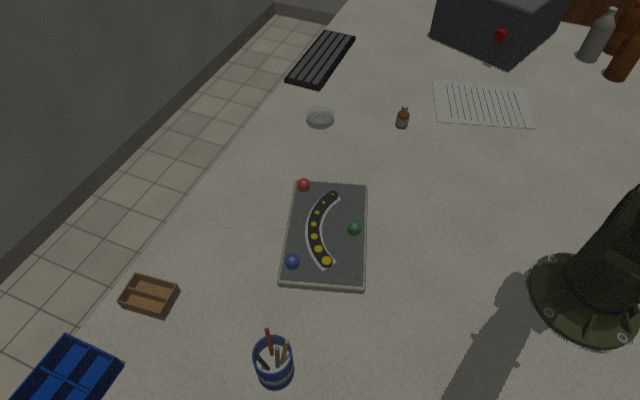

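The top view shows the console at about (306,204), with the smallest dot near (343,194) and the largest near (270,216). The pucks are at (258,189), (342,163) and (312,227). The cup at (172,213) and bottle at (488,226) are well away. The side view shows the same layout. Next I'll measure the dots.

```bash
cat > h.py <<'E'
from bench import ctrl,get_image
import cv2,numpy as np
from scipy.optimize import least_squares
def ray(g,u,v,z):
    T=np.array(g["T"]);d=T[:3,:3]@[(u-g["cx"])/g["fx"],(v-g["cy"])/g["fy"],1];return (T[:3,3]+d*(z-T[2,3])/d[2])[:2]
def dots(n,z,box):
    g=get_image(n);h=cv2.cvtColor(g["pixels"],cv2.COLOR_RGB2HSV)
    m=cv2.inRange(h,(22,110,50),(35,255,255));k=np.zeros_like(m);x0,x1,y0,y1=box;k[y0:y1,x0:x1]=m[y0:y1,x0:x1]
    k4=cv2.resize(g["pixels"],None,fx=4,fy=4,interpolation=cv2.INTER_CUBIC)
    h=cv2.cvtColor(k4,cv2.COLOR_RGB2HSV);m=cv2.inRange(h,(20,110,45),(36,255,255))
    k=np.zeros_like(m);k[4*y0:4*y1,4*x0:4*x1]=m[4*y0:4*y1,4*x0:4*x1]
    _,_,st,c=cv2.connectedComponentsWithStats(k,connectivity=8)
    return [(np.round((c[i]+.5)/4-.5,2),st[i,4],ray(g,*((c[i]+.5)/4-.5),z)) for i in range(1,len(c)) if st[i,4]>12]
A=(np.arange(7)-3)*.035/.14
def model(p,s):
    a=s*A; q=np.c_[-.11+.14*np.cos(a),.14*np.sin(a)];c,sn=np.cos(p[2]),np.sin(p[2]);return q@np.array([[c,sn],[-sn,c]])+p[:2]
E
python3 - <<'E'
from h import *
R={}
for n,b in(("top",(255,360,175,230)),("side",(298,348,185,270))):
    d=dots(n,.041,b)
    for x in d: print(n,x[0],x[1],np.round(x[2],4))
    P=np.array([x[2] for x in d]);P=P[np.argsort(P[:,1])]
    if len(P)==7:
        f=least_squares(lambda p:(model(p,1)-P).ravel(),[.45,.05,.25]);print(f.x,np.round(f.fun.reshape(7,2)*1e3,1).tolist());print(np.round(model(f.x,1),4).tolist())
E
```

```text
top [315.12 188.42] 343 [0.6089 0.0343]
top [328.98 189.36] 221 [ 6.065e-01 -6.000e-04]
top [301.49 190.92] 527 [0.6024 0.0686]
top [342.06 193.71] 108 [ 0.5955 -0.0335]
top [288.89 196.59] 694 [0.588  0.1002]
top [277.95 205.2 ] 917 [0.5662 0.1275]
top [269.66 216.24] 1157 [0.5383 0.148 ]
[0.57403492 0.05956199 0.30548623] [[0.0, -0.2], [-0.0, 0.0], [0.0, -0.1], [0.2, -0.1], [0.1, 0.1], [-0.1, -0.1], [-0.2, 0.3]]
[[0.5955, -0.0337], [0.6065, -0.0006], [0.6089, 0.0342], [0.6026, 0.0686], [0.5881, 0.1003], [0.5661, 0.1274], [0.5381, 0.1483]]
side [332.54 193.6 ] 81 [ 0.5958 -0.0377]
side [323.07 201.89] 157 [ 0.6073 -0.0039]
side [316.58 211.95] 270 [0.6098 0.0309]
side [313.36 223.45] 446 [0.6035 0.0652]
side [313.78 235.84] 655 [0.5888 0.0971]
side [318.02 248.26] 962 [0.5669 0.1243]
side [326.02 259.99] 1274 [0.5391 0.1455]
[0.5747842  0.05628941 0.30216383] [[0.2, 0.7], [-0.3, -0.0], [-0.2, -0.0], [-0.1, -0.0], [0.1, -0.1], [0.2, -0.1], [0.1, -0.4]]
[[0.596, -0.0371], [0.607, -0.004], [0.6096, 0.0309], [0.6034, 0.0652], [0.589, 0.097], [0.5671, 0.1242], [0.5392, 0.1451]]
```

```bash
python3 -m crank '[[[0,0,0,-0.119,1],[0,0,0,-0.119,1],[0,0,0,-0.119,1],[-8,-14,0,0,1],[-15,-26,0,0,1],[-15,-26,0,0,1],[-15,-26,0,0,1],[-15,-26,0,0,1],[-15,-26,0,0,1],[-15,-26,0,0,1]]]' 15
```

```text
time: 1.03
position: [0.3256, 0.4376, 0.2412]
tool_rot: [0.0, -3.142, 0.0]
ft_force: [0.1, -0.3, 0.6]
grip_width: 0.323
grip_force: 0.0
```

```bash
python3 -m crank '[[[-15,-26,0,0,1],[-15,-26,0,0,1],[-15,-26,0,0,1],[-15,-26,0,0,1],[-15,-26,0,0,1],[-15,-26,0,0,1],[-15,-26,0,0,1],[-15,-26,0,0,1],[-15,-26,0,0,1],[-15,-26,0,0,1]]]'
```

```text
time: 1.87
position: [0.4756, 0.1777, 0.2413]
tool_rot: [-0.0, 3.141, 0.0]
ft_force: [0.6, 0.4, 0.1]
grip_width: 0.006
grip_force: 0.0
```

```bash
python3 -m crank '[[[-15,-26,0,0,1],[-15,-26,0,0,1],[-15,-26,0,0,1],[-15,-26,0,0,1],[-15,-26,0,0,1],[-15,-26,0,0,1],[-15,-26,0,0,1],[-10,-20,0,0,1],[-5,-11,0,0,1],[0,0,0,0,1]]]'
```

```text
time: 2.7
position: [0.5955, -0.0373, 0.241]
tool_rot: [-0.007, -3.141, 0.003]
ft_force: [0.2, -0.8, 0.2]
grip_width: 0.009
grip_force: 0.0
```

```bash
python3 -m crank '[[[0,0,15,0,1],[0,0,25,0,1],[0,0,30,0,1],[0,0,30,0,1],[0,0,25,0,1],[0,0,15,0,1],[0,0,8,0,1],[0,0,0,0,1],[0,0,0,0,1]]]'; python3 - <<'E'
from h import *
for n,c in(("top",(342,185)),("side",(332,190))):
    p=get_image(n)["pixels"];x,y=c;cv2.imwrite(f"pics/{n}1.png",cv2.resize(p[y-60:y+60,x-70:x+70,::-1],None,fx=5,fy=5,interpolation=cv2.INTER_CUBIC))
print(ctrl.get_state()["position"],ctrl.get_state()["ft_force"])
E
```

```text
time: 3.45
position: [0.5953, -0.0326, 0.0938]
tool_rot: [-0.002, 3.141, 0.001]
ft_force: [0.1, -0.5, -0.1]
grip_width: 0.009
grip_force: 0.0
[ 0.59624728 -0.03326097  0.09487372] [ 1.13388359  0.35208743 -1.20806287]
```

View pics/side1.png

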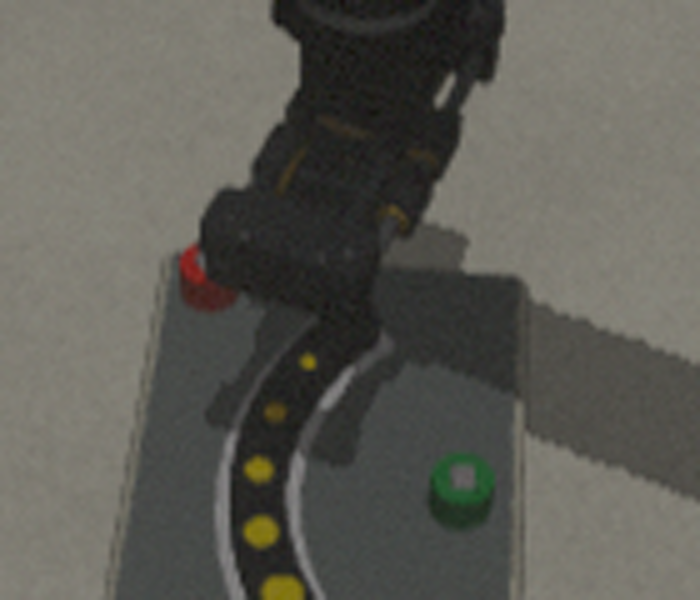

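View pics/top1.png

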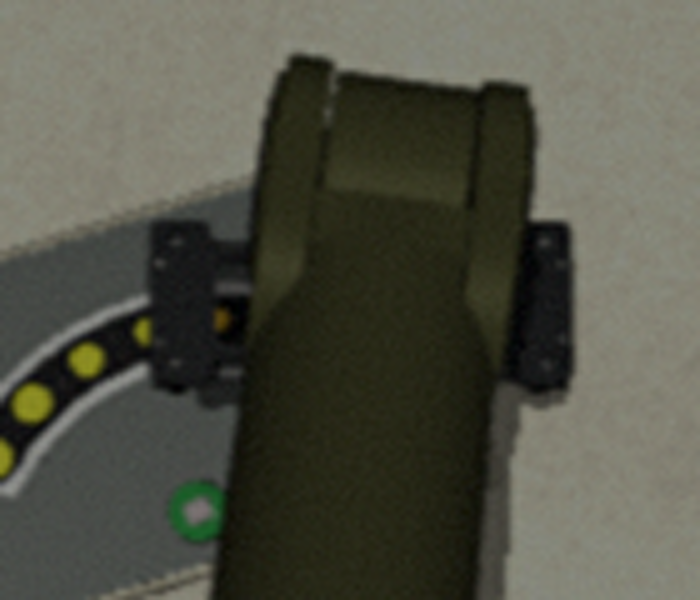

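The side view shows the closed fingers just above the smallest dot, at crop (345,330), and the red puck is clear below the gripper body. The top view shows the gripper centred on column 344, consistent with the TCP. Readings are noisy, so I'll average several using camera calls.

```bash
cat >> h.py <<'E'
def avg(n=16):
    L=[]
    for _ in range(n):
        get_image("side");s=ctrl.get_state();L.append(np.r_[s["position"]*1e3,s["ft_force"],s["tool_rot"]])
    L=np.array(L);print(s["time"],np.round(L.mean(0)[:6],2),"sd",np.round(L.std(0)[:6],2))
E
python3 -c "from h import *;avg()"
```

```text
4.35 [ 5.955e+02 -3.381e+01  9.376e+01 -1.100e-01 -1.000e-01 -1.200e-01] sd [0.38 0.11 0.6  0.4  0.47 0.48]
```

```bash
python3 -m crank '[[[0,-1,10,0,1],[0,0,10,0,1],[0,0,7,0,1],[0,0,3,0,1],[0,0,2,0,1],[0,0,2,0,1],[0,0,1,0,1],[0,0,1,0,1],[0,0,0,0,1]]]'; python3 -c "from h import *;avg(12)"
```

```text
time: 5.1
position: [0.5951, -0.0349, 0.0575]
tool_rot: [0.0, -3.141, -0.0]
ft_force: [-2.6, -0.2, 3.7]
grip_width: 0.001
grip_force: 1.5
5.7 [ 5.9526e+02 -3.4870e+01  5.7470e+01 -2.2600e+00 -2.7000e-01  3.1200e+00] sd [0.07 0.02 0.09 0.65 0.37 0.62]
```

```bash
python3 -m crank '[[[0,0,1,0,1],[0,0,0,0,1]]]'; python3 - <<'E'
from h import *
avg(10)
import h
h.A=np.linspace(-.75,.75,43)
m=model([.5743,.0585,.3045],1)*1e3
print(m[0],m[-1])
t=np.c_[-m[:,0],m[:,1]];c=np.round((t-t[0])*2)/2;d=np.diff(c,axis=0)
for i in range(0,42,7): print([[*map(float,r),0,0,1] for r in d[i:i+7]],np.round(m[i+7],1))
E
```

```text
time: 5.87
position: [0.5954, -0.0349, 0.0563]
tool_rot: [-0.0, 3.141, 0.0]
ft_force: [-1.8, 0.1, 3.8]
grip_width: 0.007
grip_force: 1.9
6.3667 [595.35 -34.89  56.36  -1.86  -0.66   4.02] sd [0.01 0.01 0.02 0.58 0.51 0.77]
[595.69567752 -34.80706202] [538.47309882 147.27170715]
[[-2.0, 4.5, 0, 0, 1], [-2.0, 4.5, 0, 0, 1], [-1.5, 5.0, 0, 0, 1], [-2.0, 4.5, 0, 0, 1], [-1.0, 5.0, 0, 0, 1], [-1.5, 4.5, 0, 0, 1], [-1.0, 5.0, 0, 0, 1]] [606.7  -1.7]
[[-1.0, 5.0, 0, 0, 1], [-0.5, 5.0, 0, 0, 1], [-0.5, 5.0, 0, 0, 1], [-0.5, 5.0, 0, 0, 1], [0.0, 5.0, 0, 0, 1], [0.0, 5.0, 0, 0, 1], [0.0, 5.0, 0, 0, 1]] [609.2  33.1]
[[0.5, 5.0, 0, 0, 1], [0.5, 5.0, 0, 0, 1], [0.5, 5.0, 0, 0, 1], [1.0, 5.0, 0, 0, 1], [1.0, 4.5, 0, 0, 1], [1.5, 5.0, 0, 0, 1], [1.5, 5.0, 0, 0, 1]] [602.9  67.5]
[[1.5, 4.5, 0, 0, 1], [1.5, 4.5, 0, 0, 1], [2.0, 5.0, 0, 0, 1], [2.0, 4.5, 0, 0, 1], [2.5, 4.5, 0, 0, 1], [2.5, 4.0, 0, 0, 1], [2.5, 4.5, 0, 0, 1]] [588.4  99.2]
[[2.5, 4.0, 0, 0, 1], [3.0, 4.5, 0, 0, 1], [3.0, 4.0, 0, 0, 1], [3.0, 3.5, 0, 0, 1], [3.5, 4.0, 0, 0, 1], [3.0, 3.5, 0, 0, 1], [3.5, 3.5, 0, 0, 1]] [566.4 126.4]
[[4.0, 3.5, 0, 0, 1], [3.5, 3.5, 0, 0, 1], [4.0, 3.0, 0, 0, 1], [4.0, 3.0, 0, 0, 1], [4.0, 3.0, 0, 0, 1], [4.5, 2.5, 0, 0, 1], [4.0, 2.5, 0, 0, 1]] [538.5 147.3]
```

The strip is now pressed about 3.6 mm at 4 N, so I'll slide one dot at a time.

```bash
python3 -m crank '[[[-2,4.5,0,0,1],[-2,4.5,0,0,1],[-1.5,5,0,0,1],[-2,4.5,0,0,1],[-1,5,0,0,1],[-1.5,4.5,0,0,1],[-1,5,0,0,1],[0,0,0,0,1]]]'; python3 -c "from h import *;avg(8)"
```

```text
time: 7.03
position: [0.6068, 0.0, 0.0563]
tool_rot: [-0.003, 3.141, 0.002]
ft_force: [0.7, -0.6, 4.2]
grip_width: 0.007
grip_force: 1.9
7.4333 [ 6.0667e+02 -1.6000e-01  5.6490e+01  8.4000e-01  2.1400e+00  3.8800e+00] sd [0.08 0.23 0.05 0.51 0.71 0.59]
```

```bash
python3 -m crank '[[[-1,4.5,0,0,1],[-0.5,4.5,0,0,1],[-0.5,5,0,0,1],[-0.5,5,0,0,1],[0,5,0,0,1],[0,5,0,0,1],[0,4.5,0,0,1],[0,0,0,0,1]]]'; python3 -c "from h import *;avg(8)"
```

```text
time: 8.1
position: [0.6087, 0.0335, 0.0562]
tool_rot: [-0.003, 3.142, 0.002]
ft_force: [-0.2, -0.1, 3.8]
grip_width: 0.009
grip_force: 1.9
8.5 [ 6.087e+02  3.341e+01  5.632e+01 -2.400e-01  1.940e+00  3.900e+00] sd [0.01 0.09 0.02 0.37 0.88 0.24]
```

```bash
python3 - <<'E'
from h import *
p=get_image("side")["pixels"];x,y=320,220
cv2.imwrite("pics/side2.png",cv2.resize(p[y-60:y+60,x-70:x+70,::-1],None,fx=5,fy=5,interpolation=cv2.INTER_CUBIC))
E
```

```text
(no output)
```

View pics/side2.png

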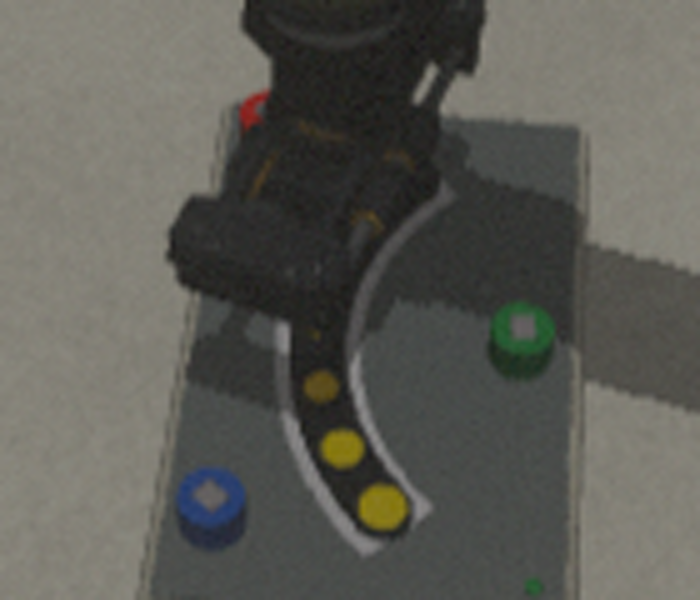

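The side view shows the fingers on the strip behind crop (320,310). The remaining dots at (321,387), (342,449) and (383,507) are visible, and the pucks haven't moved. The path is on target, so I'll carry on.

```bash
python3 -m crank '[[[0,5,0,0,1],[0.5,5,0,0,1],[0.5,5,0,0,1],[1,5,0,0,1],[1,4.5,0,0,1],[1.5,5,0,0,1],[1.5,4.5,0,0,1],[0,0,0,0,1]]]'; python3 -c "from h import *;avg(8)"
```

```text
time: 9.22
position: [0.6023, 0.0675, 0.0563]
tool_rot: [0.003, -3.141, -0.002]
ft_force: [0.3, 0.6, 3.5]
grip_width: 0.005
grip_force: 1.9
9.6167 [ 6.0237e+02  6.7390e+01  5.6240e+01 -3.0000e-02  2.1800e+00  4.1300e+00] sd [0.03 0.13 0.02 0.54 0.85 0.41]
```

```bash
python3 -m crank '[[[1.5,4.5,0,0,1],[1.5,4.5,0,0,1],[2,4.5,0,0,1],[2,4.5,0,0,1],[2.5,4.5,0,0,1],[2.5,4,0,0,1],[2.5,4.5,0,0,1],[0,0,0,0,1]]]'; python3 -c "from h import *;avg(8)"
```

```text
time: 10.28
position: [0.5874, 0.0983, 0.0562]
tool_rot: [0.003, -3.141, -0.001]
ft_force: [-0.1, 0.1, 4.5]
grip_width: 0.002
grip_force: 2.0
10.6833 [587.48  98.17  56.1   -0.94   1.91   4.2 ] sd [0.07 0.13 0.06 0.83 1.1  0.57]
```

```bash
python3 -m crank '[[[2,4.5,0,0,1],[3,4.5,0,0,1],[3,4,0,0,1],[3,4,0,0,1],[3.5,4,0,0,1],[3,3.5,0,0,1],[3.5,3.5,0,0,1],[0,0,0,0,1]]]'; python3 -c "from h import *;avg(8)"
```

```text
time: 11.35
position: [0.5663, 0.126, 0.0562]
tool_rot: [0.002, -3.141, -0.001]
ft_force: [0.3, -0.1, 2.5]
grip_width: 0.004
grip_force: 1.9
11.75 [566.35 125.91  56.09  -0.71   1.62   3.67] sd [0.06 0.09 0.07 0.69 0.77 0.59]
```

```bash
python3 -m crank '[[[4,3.5,0,0,1],[3.5,3.5,0,0,1],[4,3,0,0,1],[4,3,0,0,1],[4,3,0,0,1],[4.5,2.5,0,0,1],[4,3,0,0,1],[0,0,0,0,1],[0,0,0,0,1]]]'; python3 - <<'E'
from h import *
avg(8)
p=get_image("side")["pixels"];x,y=320,230
cv2.imwrite("pics/side3.png",cv2.resize(p[y-60:y+60,x-70:x+70,::-1],None,fx=5,fy=5,interpolation=cv2.INTER_CUBIC))
E
```

```text
time: 12.5
position: [0.5379, 0.1471, 0.0561]
tool_rot: [0.002, -3.14, -0.001]
ft_force: [-1.3, -0.5, 3.6]
grip_width: 0.004
grip_force: 2.0
12.9 [538.14 146.97  55.93  -1.95   1.61   4.07] sd [0.2  0.15 0.05 0.53 0.55 0.5 ]
```

View pics/side3.png

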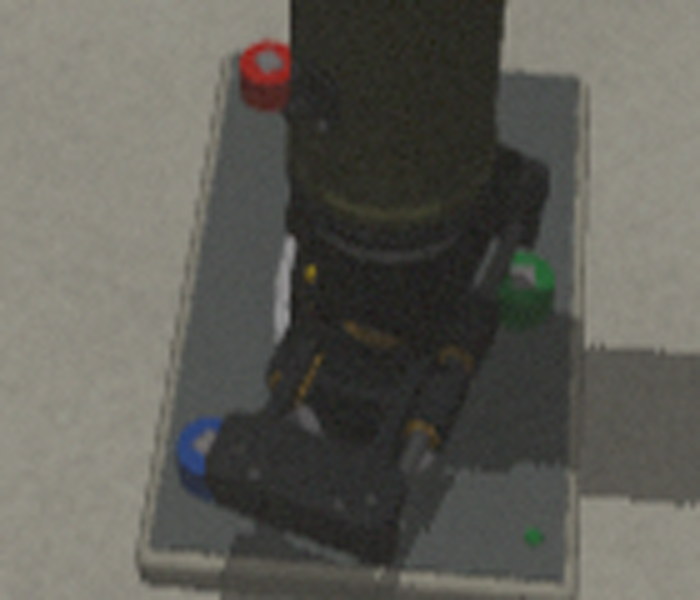

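The gripper is over the largest dot at crop (330,470). The pucks at (267,75), (527,290) and (205,455) are still in place, and the strip is about 4 mm down at 4 N. I'll hand the job in.

```bash
python3 -c "
from bench import job
print(job.close_job())"
```

```text
the job is handed in; nothing more can be done
None
```

I slid the closed fingertips from the smallest dot to the largest in about 13 s with the strip held about 4 mm down (4 N), and handed in still holding it there; the pucks had not moved, the cup and bottle were never approached, and no verdict came back.

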